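# Close the pinwheel layer of neck blanks on the seasoning board

### The job

Finish the layer of maple blanks on the seasoning board: slide (do not lift) the two loose blanks into the two white outlines, so that all four form a tight, square pinwheel around the open air hole, each blank's end snug against its neighbour's side and the layer snug against the two green stops. Keep every blank flat on the board, and leave the other things on the bench and the small tin on the board where they are.

Things in the scene. Friction and masses are not known exactly. Their poses are not given: they have to be found in the camera images.
- board: Fixed brown wooden board, 316 x 346 mm, flat top 30 mm above the bench. Origin: centre of its 300 x 330 mm stacking area, at bench level; x away from the robot, y to its left. Green stop strips, 16 mm thick, 22 mm above the top: far edge (inner face x = +150 mm) and left edge (inner face y = +165 mm). Near and right edges open. Black painted square: the air hole.
- place_far (a point): Centre of the empty place (white outline) against the far stop, on the board top (board x = +84, y = -3 mm): a blank lies there with its length along board x, its far end on the far stop and the far half of its left side against the end of laid_a.
- place_near (a point): Centre of the empty place (white outline) on the robot's side, on the board top (board x = -18, y = +27 mm): a blank lies there with its length along board y, its left end against the side of laid_b and the right half of its far side against the near end of the blank at place_far.
- laid_a: Pale maple wood block, a rectangular bar 132 x 72 x 42 mm (long x wide x high), darker waxed ends, about 0.25 kg. Origin: centre of its underside; x along its length, z up. Loose but already laid in its place in the corner of the two stops, length along board y, against the far stop (board x = +114, y = +99 mm).
- laid_b: Pale maple wood block, a rectangular bar 132 x 72 x 42 mm (long x wide x high), darker waxed ends, about 0.25 kg. Origin: centre of its underside; x along its length, z up. Loose but already laid in its place, length along board x, against the left stop, its far end against laid_a (board x = +12, y = +129 mm).
- loose_far: Pale maple wood block, a rectangular bar 132 x 72 x 42 mm (long x wide x high), darker waxed ends, about 0.25 kg. Origin: centre of its underside; x along its length, z up. Starts up to 15 degrees askew, right of place_far with its length roughly along board x. Either loose blank may take either place; this one is nearly the right way round for place_far.
- loose_near: Pale maple wood block, a rectangular bar 132 x 72 x 42 mm (long x wide x high), darker waxed ends, about 0.25 kg. Origin: centre of its underside; x along its length, z up. Starts up to 15 degrees askew, on the robot's side and a little right of place_near, length roughly along board y; nearly the right way round for place_near.
- tin: Small closed steel tin, 44 mm diameter, 34 mm high, standing on the board's near left corner; leave it there. Origin: centre of its underside.
- mug: White mug, 82 mm diameter, 95 mm high, on the bench; leave alone. Origin: centre of its underside.
- glue: White glue bottle, yellow label, 52 mm diameter, 140 mm high, on the bench; leave alone. Origin: centre of its underside.
- tuner: White electronic tuner, 70 x 105 x 30 mm, lying on the bench; leave alone. Origin: centre of its underside.
- mallet: Wooden mallet lying on the bench, 240 mm long; leave alone. Origin: centre of its underside.
- scraper: Flat scraper with a wooden handle lying on the bench, 200 mm long; leave alone. Origin: centre of its underside.
- varnish: Amber jar with a red cap, 60 mm diameter, 120 mm high, on the bench; leave alone. Origin: centre of its underside.
There are look-alikes about, which are no part of the job. What is shaped like the laid_a but turquoise is not meant.

How it is judged:
By the outcome, as a careful person would: the job done as asked, in the order asked, and still so for the second after the job is handed in, with the robot touching nothing.
It also fails if it takes over 67 s, if anything falls off the work surface, if the arm or the gripper's body presses on something with over 40 N, if the wrist force passes 120 N, or if a joint passes its speed limit or range.

### The arm

A 6-joint arm with a two-finger parallel gripper is mounted at the origin on the work surface. World frame = base frame: x ahead of the robot, y to its left, z up, the work surface at z = 0. Lengths are in m, angles in rad, forces in N, time in s.
With the tool pointing down it reaches from about 0.225 to 0.875 m from the base axis. Payload 3.4 kg.
Tool frame: the origin (TCP) lies on the mounting face of the last link; the fingertips stand 173 mm ahead of it and the grasp point (between the pads) lies 155 mm ahead of it; z points along the fingers, y is the line along which they close (so a half turn about z gives the same grasp; the last joint's range is limited). The gripper opens to 85 mm and grips with 20 to 120 N. Pads are 22 mm wide; open, the fingers measure 114 mm over their backs; the gripper's body (76 mm by 85 mm) begins 54 mm behind the grasp point. The pads swing forward as they close: fully open they stand 13 mm farther back than shut.
Start: joints at [-1.416, 0.276, 1.505, -0, 1.361, -0.121], TCP at [0.157, -0.553, 0.405] pointing down, gripper open.
Joint ranges: [-2.89, 2.89], [-0.75, 2.08], [0.22, 2.7], [-1.18, 4.32], [0.11, 2.71], [-2.7, 2.7]. Speed limits (rad/s): [2.57, 2.57, 3.14, 3.14, 3.14, 3.14].

### API

Orientations are given as [roll, pitch, yaw] about the fixed x, y, z axes, in that order (R = Rz(yaw) Ry(pitch) Rx(roll)).
In Python, from rig import * gives the robot as it stands.
- The arm moves only by the tool send_rows, never from a script. Its argument "series" is one flat list of numbers, 7 for each row, row after row: the turn, a rotation vector about the tool's x, y, z each as a share of 360 degrees, from -1 to 1, then the shift along the tool's x, y, z each as a share of 0.2 m, from -1 to 1, then the opening, from 0 (shut) to 1 (fully open). A call has 1 to 8 rows; each row is the pose to reach, as a shift and turn from the pose commanded when the call began, along the tool's axes at that moment, turning the shorter way round; what a row does not reach only later rows make up. A row lasts 1/8 s, in which the tool goes at most 62.5 mm and 10.7 degrees, less where a joint would pass 70% of its speed; a pose out of reach is approached as far as the arm can. A call with a number of a shift or a turn outside -1 to 1 is refused whole. A call with a gripper value outside its range is refused whole. The fingers move at their own pace and stop on an object; "grip_force" is the grip in N (left out, the last holds). Time passes only in rows, so rows that repeat a pose let the fingers close. It gives the time, the measured TCP pose, the force, the opening and the grip force at its end, in the units of the state.
- observe(): the state, without advancing time (a new reading comes with each control period).
- read_camera(name): name is "scene" or "top"; returns a dict with "pixels" (384x512x3 uint8, red, green, blue), "z_map" (384x512 float32, m along the optical axis (not along the pixel's ray), 0 where there is no reading), "fx", "fy", "cx", "cy" (pixels), "origin" and "orientation" of the camera in the world. Camera axes: x right, y up, looking along -z (the intrinsics and any distortion apply to the point x, -y, -z); pixel columns grow to the right and rows downward; lengths in m; the calibration is good to about 2 mm. A picture is of the moment at which its call begins.
- job_done(): hands the job in; it is judged then, once.
The state is a dict: "t": time; "joint_pos": joint angles; "joint_vel": joint speeds; "effort": joint torques, N m; "position": TCP position; "ee_rot": TCP orientation; "force": force on the tool from outside, world axes, zero at the start; "torque": the same for the moment, N m; "finger_gap": finger opening in m; "grip_force": force on a finger pad.
Only numpy, scipy, OpenCV 4.12 (cv2) and the standard library are available. Lean on these libraries where they do the work, as an engineer would, in place of code of your own. Each camera call takes 0.05 s, during which the arm holds its last target. There are 200 camera calls.

## Working session

There is one attempt and no reset: what is moved stays moved. The work goes in short steps, Python scripts to look and compute and a tool call to move; the robot and the scene stay as the last step left them, time stands still between calls to the robot, and variables do not carry over. Pictures are saved under pics/ and viewed, at most 10 in all, crops included, and the job is handed in when it is done.

Besides the shell and the picture viewer there is one more tool, called after ">>>" as name(argument=value, ...) on one line, values as JSON. send_rows: Moves the arm, as the interface text tells. Its arguments: {"type":"object","properties":{"series":{"type":"array"},"grip_force":{"type":"number"}},"required":["series"]}

```bash
mkdir -p pics; ls; python3 - <<'E'
from rig import *
import cv2,numpy as np
print(observe())
ims=[]
for n in("scene","top"):
    c=read_camera(n); np.savez(f"{n}0.npz",**c)
    print(n,c["fx"],c["fy"],c["cx"],c["cy"],c["origin"],c["orientation"],[k for k in c])
    cv2.imwrite(f"pics/{n}0.png",c["pixels"][:,:,::-1])
E
```

```text
pics
{'t': 0.0, 'joint_pos': array([-1.41601531e+00,  2.76583745e-01,  1.50611400e+00,  1.45900485e-05,
        1.36069988e+00, -1.20975409e-01]), 'joint_vel': array([ 0.00049088, -0.00021339,  0.00046708,  0.00102302, -0.00069565,
        0.0005176 ]), 'effort': array([ 4.53495286e-04, -4.16774118e+01, -2.45813048e+01, -1.95232758e-05,
        1.10033015e-02, -5.31151784e-06]), 'position': array([ 0.15653666, -0.5530651 ,  0.40385347]), 'ee_rot': array([-3.13980260e+00, -2.31983683e-04,  2.75753160e-01]), 'force': array([ 0.24892598, -0.78750118, -0.98281343]), 'torque': array([ 0.02284431,  0.02701991, -0.02973076]), 'grip_force': 0.0, 'finger_gap': 0.08557120379270457}
scene 362.4413002206507 362.4413002206507 263.63549783940067 194.5752358722342 [0.88499037 0.70120504 0.86629767] [ 0.7831098  -0.00887326  2.65131638] ['pixels', 'z_map', 'fx', 'fy', 'cx', 'cy', 'origin', 'orientation']
top 366.44375499822405 366.44375499822405 254.14933828697377 196.4667881392258 [0.38322201 0.00621426 1.15162415] [ 0.12384089  0.00523273 -1.54505004] ['pixels', 'z_map', 'fx', 'fy', 'cx', 'cy', 'origin', 'orientation']
```

View pics/top0.png

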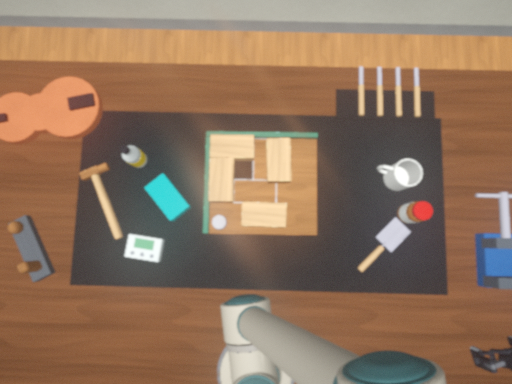

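View pics/scene0.png

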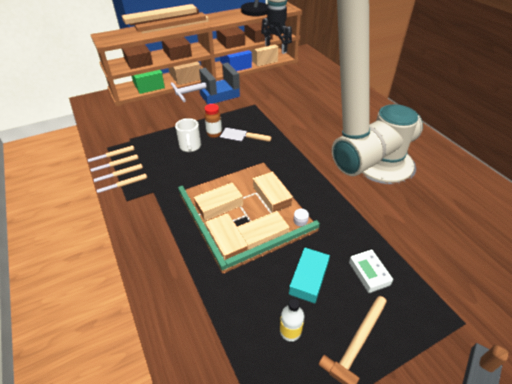

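The top view shows four pale blanks: laid_a (232,145), laid_b (220,180), loose_far (279,159) and loose_near (264,214). The look-alike is the turquoise block at (166,197), which I rule out by colour. The tin is at (219,222), and the board corners are about (206,132) to (318,235).

```bash
cat > h.py <<'E'
import numpy as np,cv2
from scipy.spatial.transform import Rotation as R
def pose(c): return R.from_euler('xyz',c["orientation"]).as_matrix(),np.array(c["origin"])
def rays(c,uv):
    uv=np.asarray(uv,float).reshape(-1,2); M,o=pose(c)
    d=np.c_[(uv[:,0]-c["cx"])/c["fx"],-(uv[:,1]-c["cy"])/c["fy"],-np.ones(len(uv))]
    return d@M.T,o
def on_plane(c,uv,z):
    d,o=rays(c,uv); return (o+d*((z-o[2])/d[:,2])[:,None])[:,:2]
def cloud(c):
    v,u=np.mgrid[:384,:512]; d,o=rays(c,np.c_[u.ravel(),v.ravel()])
    return (o+d*np.asarray(c["z_map"],float).ravel()[:,None]).reshape(384,512,3)
def rect(c,z,x0,x1,y0,y1,s=2):   # plane z resampled to s px/mm; rows: x falling, cols: y falling
    xs=np.arange(x1,x0,-.001/s); ys=np.arange(y1,y0,-.001/s)
    M,o=pose(c); X,Y=np.meshgrid(xs,ys,indexing='ij')
    p=(np.stack([X,Y,0*X+z],-1)-o)@M
    u=c["cx"]-c["fx"]*p[...,0]/p[...,2]; v=c["cy"]+c["fy"]*p[...,1]/p[...,2]
    return cv2.remap(np.ascontiguousarray(c["pixels"]),u.astype(np.float32),v.astype(np.float32),cv2.INTER_CUBIC)
E
python3 - <<'E'
from h import *
for n,bx in(("top",(200,320,125,240)),("scene",(175,325,160,272))):
    c=np.load(n+"0.npz"); P=cloud(c); im=c["pixels"]; hsv=cv2.cvtColor(im,cv2.COLOR_RGB2HSV)
    roi=np.zeros((384,512),bool); roi[bx[2]:bx[3],bx[0]:bx[1]]=1
    z=P[...,2]
    for nm,(u,v) in dict(top=dict(la=(232,145),lb=(220,185),lf=(279,159),ln=(264,214),board=(300,200),hole=(244,170),tin=(219,222)),scene=dict(la=(227,238),lb=(262,230),lf=(218,200),ln=(272,190),board=(240,180),tin=(302,216)))[n].items():
        print(n,nm,hsv[v,u],P[v,u].round(4))
    for lo in((.06,.085),):
        m=(roi&(z>lo[0])&(z<lo[1])).astype(np.uint8)
        # erode with pale colour
        k,l,s,ce=cv2.connectedComponentsWithStats(m,connectivity=4)
        for i in range(1,k):
            if s[i,4]>100:
                q=P[l==i]; r=cv2.minAreaRect(q[:,:2].astype(np.float32)*1000); print(n,s[i],ce[i].round(1),"z",np.median(q[:,2]).round(4),"rect",np.round(r[0],1),np.round(r[1],1),round(r[2],1))
c=np.load("top0.npz")
cv2.imwrite("pics/rect0.png",cv2.cvtColor(rect(c,.072,.32,.72,-.2,.2,1.45),cv2.COLOR_RGB2BGR))
E
```

```text
top la [ 18  77 239] [0.6724 0.0863 0.0721]
top lb [ 17  75 240] [0.5498 0.1184 0.0686]
top lf [ 17  76 242] [ 0.6331 -0.0565  0.0705]
top ln [ 18  77 241] [ 0.466  -0.0151  0.0725]
top board [ 15 129 204] [ 0.5154 -0.1259  0.0287]
top hole [ 12  94 136] [0.605  0.0494 0.0292]
top tin [130   3 233] [0.4394 0.1175 0.0657]
top [ 209  134   45   68 2076] [226.4 163.2] z 0.0712 rect [604.9  86.9] [205.6 131.2] 1.0
top [ 267  138   25   44 1053] [278.8 159.5] z 0.0713 rect [632.7 -56.3] [132.3  72.4] 2.1
top [ 242  202   45   26 1087] [264. 214.] z 0.0715 rect [466.3 -14.9] [132.2  72. ] 89.6
top [212 215  14  14 147] [218.8 221.5] z 0.0637 rect [441.  119.3] [39.1 38.9] 3.5
scene la [ 22  77 251] [0.676  0.1101 0.0731]
scene lb [ 24  62 253] [0.5769 0.1292 0.0721]
scene lf [ 23  70 252] [ 0.641  -0.0353  0.0736]
scene ln [ 23  72 252] [0.4748 0.0031 0.0741]
scene board [ 13 144 222] [ 0.5266 -0.1238  0.0346]
scene tin [120   1 252] [0.4444 0.1314 0.0643]
scene [253 172  39  35 763] [272.  188.9] z 0.0716 rect [467.4 -10.6] [ 74.8 135.5] 0.1
scene [194 183  49  32 828] [217.5 197.7] z 0.0714 rect [634.3 -52.1] [134.1  76.5] 1.3
scene [294 209  14  11 119] [300.8 213.9] z 0.0639 rect [443.4 122.4] [38.7 39.2] 48.3
scene [ 205  211   84   47 2053] [244.1 231.6] z 0.0717 rect [605.8  90.2] [205.4 134.5] 0.2
```

View pics/rect0.png

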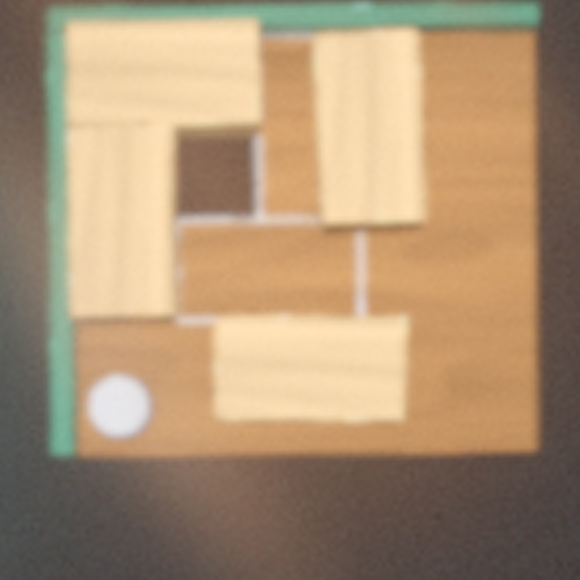

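The crop confirms the choice. In it, laid_a and laid_b sit in the stop corner at (160,75) and (120,220). loose_far is at (368,125), loose_near at (311,368), the tin at (119,405) and the hole at (215,172). Heights agree: blank tops at 0.071–0.072 m in both views and the board at 0.03 m. Next I compute the precise poses and the first move.

```bash
cat >> h.py <<'E'
def blanks(c,z=.072,s=4):
    """returns masks/rects of pale blanks in the plane, world mm (x,y), from the top view"""
    x0,x1,y0,y1=.38,.74,-.2,.2
    im=rect(c,z,x0,x1,y0,y1,s); h=cv2.cvtColor(im,cv2.COLOR_RGB2HSV)
    m=((h[...,0]>10)&(h[...,0]<30)&(h[...,1]<100)&(h[...,1]>35)&(h[...,2]>215)).astype(np.uint8)
    m=cv2.morphologyEx(m,cv2.MORPH_OPEN,np.ones((21,21),np.uint8))
    out=[]
    for k in cv2.findContours(m,cv2.RETR_EXTERNAL,cv2.CHAIN_APPROX_NONE)[0]:
        if cv2.contourArea(k)>3000*s*s:
            p=k[:,0,:]; w=np.c_[x1*1000-p[:,1]/s,y1*1000-p[:,0]/s].astype(np.float32); out.append(w)
    return out,m
def sides(w):
    """line fit on each long side of the outline: list (axis, offset at middle, angle deg, length)"""
    r=cv2.minAreaRect(w); o=[]
    for ax in(0,1):
        lo,hi=w[:,ax].min(),w[:,ax].max(); b=w[:,1-ax]
        for e in(lo,hi):
            s=w[(abs(w[:,ax]-e)<8)&(b>b.min()+12)&(b<b.max()-12)]
            if len(s)<30: continue
            q=np.polyfit(s[:,1-ax],s[:,ax],1); t=(b.min()+b.max())/2
            o.append(("xy"[ax],round(np.polyval(q,t),1),round(np.degrees(np.arctan(q[0]))*(1 if ax else -1),2)))
    return np.round(r[0],1),np.round(r[1],1),o
def rel(st,pos,yaw):
    """shares for send_rows to reach world TCP pos (m), yaw (rad), tool down"""
    A=R.from_euler('xyz',st["ee_rot"]); B=R.from_euler('xyz',[np.pi,0,yaw])
    return np.r_[(A.inv()*B).as_rotvec()/(2*np.pi),A.inv().apply(np.array(pos)-st["position"])/.2].round(4)
E
python3 - <<'E'
from rig import *
from h import *
c=np.load("top0.npz")
o,m=blanks(c)
for w in o: print(*sides(w))
print(rel(observe(),[.60,-.057,.30],.035))
print(rel(observe(),[.60,-.057,.206],.035))
E
```

```text
[467.   -4.1] [156.2  77. ] [('x', np.float64(430.1), np.float64(-0.74)), ('x', np.float64(503.3), np.float64(0.03)), ('y', np.float64(-80.3), np.float64(-1.91))]
[632.9 -54.9] [132.6  76.7] [('x', np.float64(567.2), np.float64(1.15)), ('x', np.float64(698.2), np.float64(4.46)), ('y', np.float64(-91.5), np.float64(1.5)), ('y', np.float64(-17.4), np.float64(2.84))]
[604.1  85.5] [203.1 134.8] [('x', np.float64(504.2), np.float64(2.06)), ('x', np.float64(704.8), np.float64(1.01)), ('y', np.float64(19.1), np.float64(1.07)), ('y', np.float64(152.2), np.float64(0.39))]
[-3.0000e-04  0.0000e+00  3.8300e-02  2.8089e+00 -1.7820e+00  5.2310e-01]
[-3.0000e-04  0.0000e+00  3.8300e-02  2.8088e+00 -1.7813e+00  9.9310e-01]
```

>>> send_rows(series=[0, 0, 0, 0.94, -0.6, 0.1, 1, 0, 0, 0, 0.94, -0.6, 0.1, 1, 0, 0, 0, 0.94, -0.6, 0.1, 1, 0, 0, 0, 0.94, -0.6, 0.1, 1], grip_force=25)

```text
t: 0.6
position: [0.3059, -0.3841, 0.3841]
ee_rot: [-3.14, -0.0, 0.277]
force: [0.0, -0.1, -0.2]
finger_gap: 0.0852
grip_force: 0.0
```

>>> send_rows(series=[0, 0, 0, 0.94, -0.6, 0.1, 1, 0, 0, 0, 0.94, -0.6, 0.1, 1, 0, 0, 0, 0.94, -0.6, 0.1, 1, 0, 0, 0, 0.94, -0.6, 0.1, 1])

```text
t: 1.1
position: [0.4542, -0.2175, 0.3641]
ee_rot: [-3.141, 0.0, 0.278]
force: [0.4, -0.3, 0.1]
finger_gap: 0.0855
grip_force: 0.0
```

>>> send_rows(series=[0, 0, 0.038, 0.91, -0.58, 0.32, 1, 0, 0, 0.038, 0.91, -0.58, 0.32, 1, 0, 0, 0.038, 0.91, -0.58, 0.32, 1, 0, 0, 0.038, 0.91, -0.58, 0.32, 1, 0, 0, 0.038, 0.91, -0.58, 0.32, 1, 0, 0, 0.038, 0.91, -0.58, 0.32, 1])

```text
t: 1.85
position: [0.5962, -0.0589, 0.3003]
ee_rot: [3.141, 0.002, 0.038]
force: [1.1, -0.9, -0.4]
finger_gap: 0.0858
grip_force: 0.0
```

```bash
python3 - <<'E'
from rig import *
from h import *
s=observe(); print(s["t"],s["position"],s["ee_rot"],s["force"])
print(rel(s,[.597,-.056,.207],.037))
c=read_camera("scene"); cv2.imwrite("pics/s1.png",cv2.resize(c["pixels"][130:280,150:350,::-1],None,fx=3,fy=3,interpolation=cv2.INTER_CUBIC))
E
```

```text
1.85 [ 0.59616593 -0.05890411  0.30026454] [3.14127220e+00 1.56605059e-03 3.75595192e-02] [ 1.13226742 -0.8519232  -0.40980576]
[ 1.000e-04  2.000e-04  1.000e-04  5.400e-03 -1.450e-02  4.663e-01]
```

View pics/s1.png

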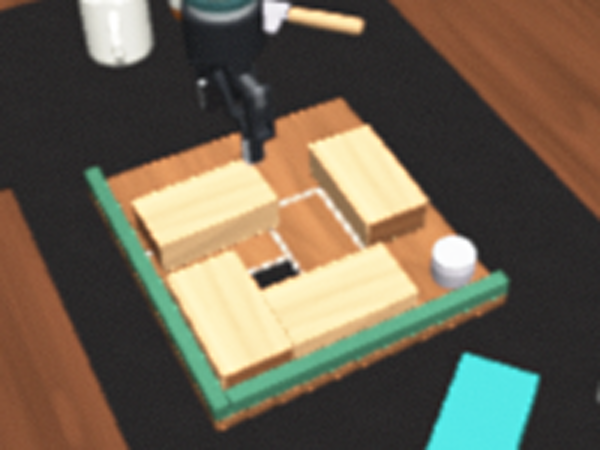

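The crop shows the open gripper (255,140) above the near part of loose_far (205,210); the hole at (275,273) and the outlines are clear. I descend in small steps, watching the force.

>>> send_rows(series=[0, 0, 0, 0.0, -0.02, 0.3, 1, 0, 0, 0, 0.0, -0.02, 0.3, 1, 0, 0, 0, 0, -0.02, 0.33, 1, 0, 0, 0, 0, -0.02, 0.355, 1, 0, 0, 0, 0, -0.02, 0.375, 1])

```text
t: 2.52
position: [0.5968, -0.0551, 0.2268]
ee_rot: [3.141, -0.002, 0.037]
force: [0.9, -0.1, 0.3]
finger_gap: 0.0855
grip_force: 0.0
```

>>> send_rows(series=[0, 0, 0, 0, 0, 0.02, 1, 0, 0, 0, 0, 0, 0.04, 1, 0, 0, 0, 0, 0, 0.06, 1, 0, 0, 0, 0, 0, 0.08, 1, 0, 0, 0, 0, 0, 0.09, 1, 0, 0, 0, 0, 0, 0.09, 1])

```text
t: 3.28
position: [0.5964, -0.0548, 0.2075]
ee_rot: [3.142, 0.0, 0.037]
force: [0.1, 0.6, 0.5]
finger_gap: 0.0852
grip_force: 0.0
```

Clear both sides. Close gently.

>>> send_rows(series=[0, 0, 0, 0, 0, 0, 0.7, 0, 0, 0, 0, 0, 0, 0.7, 0, 0, 0, 0, 0, 0, 0.7, 0, 0, 0, 0, 0, 0, 0.7, 0, 0, 0, 0, 0, 0, 0.7], grip_force=25)

```text
t: 3.9
position: [0.5965, -0.0548, 0.2079]
ee_rot: [3.141, -0.0, 0.037]
force: [0.9, 0.4, 1.8]
finger_gap: 0.0717
grip_force: 30.3
```

```bash
python3 - <<'E'
from rig import *
from h import *
s=observe(); print(s["t"],s["position"],s["ee_rot"],s["force"],s["torque"],s["grip_force"],s["finger_gap"])
c=read_camera("top"); o,m=blanks(c)
for w in o: print(*sides(w))
P=cloud(c)
E
```

```text
3.9 [ 0.59650111 -0.05481564  0.20787396] [ 3.14144254e+00 -4.45616134e-04  3.70207987e-02] [0.94913653 0.4291832  1.79339274] [-0.00120547  0.01988072  0.0244295 ] 30.327647924423218 0.07165475141907163
[604.1  85.8] [201.  132.2] [('x', np.float64(505.2), np.float64(2.09)), ('x', np.float64(703.9), np.float64(1.22)), ('y', np.float64(21.3), np.float64(0.29)), ('y', np.float64(151.1), np.float64(0.45))]
```

>>> send_rows(series=[0, 0, 0.001, 0.001, -0.03, 0, 0.7, 0, 0, 0.002, 0.002, -0.06, 0, 0.7, 0, 0, 0.003, 0.004, -0.1, 0, 0.7, 0, 0, 0.004, 0.005, -0.135, 0, 0.7, 0, 0, 0.004, 0.006, -0.16, 0, 0.7, 0, 0, 0.004, 0.006, -0.17, 0, 0.7, 0, 0, 0.004, 0.006, -0.17, 0, 0.7])

```text
t: 4.82
position: [0.5964, -0.0204, 0.2079]
ee_rot: [-3.141, -0.0, 0.012]
force: [1.1, 0.2, 4.1]
finger_gap: 0.0717
grip_force: 30.8
```

>>> send_rows(series=[0, 0, 0, 0, -0.008, 0, 0.7, 0, 0, 0, 0, -0.015, 0, 0.7, 0, 0, 0, 0, -0.02, 0, 0.7, 0, 0, 0, 0, -0.02, 0, 0.7])

```text
t: 5.32
position: [0.5964, -0.0169, 0.2079]
ee_rot: [3.141, -0.001, 0.012]
force: [-0.1, -1.5, 4.1]
finger_gap: 0.0717
grip_force: 30.9
```

>>> send_rows(series=[0, 0, 0, 0, -0.006, 0, 0.7, 0, 0, 0, 0, -0.01, 0, 0.7, 0, 0, 0, 0, -0.01, 0, 0.7])

```text
t: 5.7
position: [0.5964, -0.0149, 0.2079]
ee_rot: [3.141, -0.001, 0.012]
force: [0.1, -3.0, 4.6]
finger_gap: 0.0716
grip_force: 30.9
```

>>> send_rows(series=[0, 0, 0, 0.015, 0, 0, 0.7, 0, 0, 0, 0.03, 0, 0, 0.7, 0, 0, 0, 0.03, 0, 0, 0.7])

```text
t: 6.08
position: [0.6007, -0.0143, 0.2079]
ee_rot: [-3.141, 0.005, 0.012]
force: [-4.7, -1.1, 10.1]
finger_gap: 0.0717
grip_force: 31.4
```

```bash
python3 - <<'E'
from rig import *
from h import *
s=observe(); print(s["t"],s["position"],s["ee_rot"],s["force"],s["torque"],s["grip_force"],s["finger_gap"])
c=read_camera("scene"); a=c["pixels"][165:275,175:325,::-1]; d=read_camera("top")["pixels"][120:245,190:330,::-1]
a=cv2.resize(a,(545,400),interpolation=cv2.INTER_CUBIC)
cv2.imwrite("pics/s2.png",a)
E
```

```text
6.075 [ 0.60071392 -0.01431745  0.20786403] [-3.14073518  0.00452555  0.01171079] [-4.65035411 -1.14760932 10.07710304] [-0.45800619  0.48294425 -0.1608384 ] 31.412091851234436 0.07171071459891866
```

View pics/s2.png

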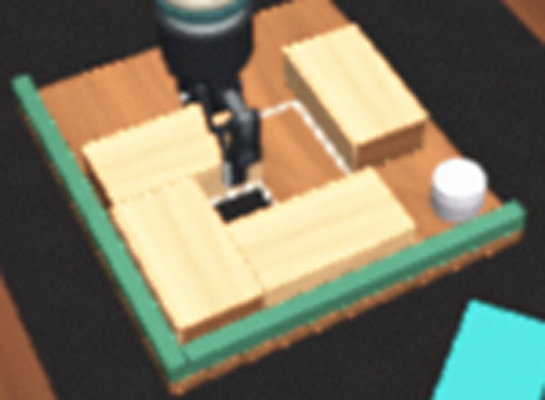

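The crop shows loose_far's left side meeting laid_a's end at (165,185), with the finger in the hole area at (240,165); the far end is at or near the stop. I release, lift, and square it up with low tip nudges.

>>> send_rows(series=[0, 0, 0, -0.005, 0, 0, 1, 0, 0, 0, -0.005, 0, 0, 1, 0, 0, 0, -0.005, 0, 0, 1, 0, 0, 0, -0.005, 0, -0.1, 1, 0, 0, 0, -0.005, 0, -0.3, 1, 0, 0, 0, -0.005, 0, -0.3, 1])

```text
t: 6.92
position: [0.6026, -0.0148, 0.2706]
ee_rot: [3.141, -0.007, 0.012]
force: [-0.3, -0.6, 0.1]
finger_gap: 0.0853
grip_force: 0.0
```

>>> send_rows(series=[0, 0.006, 0, -0.2, 0, 0, 0, 0, 0.011, 0, -0.35, 0, 0, 0, 0, 0.011, 0, -0.35, 0, 0, 0, 0, 0.011, 0, -0.35, 0, 0, 0, 0, 0.011, 0, -0.35, 0, 0, 0])

```text
t: 7.55
position: [0.5326, -0.0157, 0.2676]
ee_rot: [3.141, -0.07, 0.012]
force: [0.2, 0.5, 0.2]
finger_gap: -0.0002
grip_force: 0.0
```

```bash
python3 - <<'E'
from rig import *
from h import *
s=observe(); print(s["t"],s["position"],s["ee_rot"],s["force"],s["finger_gap"])
A=R.from_euler('xyz',s["ee_rot"]); print("tip",s["position"]+A.apply([0,0,.173]))
c=read_camera("top"); o,m=blanks(c)
for w in o: print(*sides(w))
a=rect(c,.072,.40,.73,-.15,.19,1.75); cv2.imwrite("pics/t3.png",a[:,:,::-1])
E
```

```text
7.55 [ 0.53261247 -0.01572128  0.26757117] [ 3.14136844 -0.07005451  0.01190611] [0.21816565 0.47188442 0.16240261] -0.00023224041872071233
tip [ 0.54472159 -0.01561589  0.09499551]
[466.9 -13.4] [138.1  77.6] [('x', np.float64(429.4), np.float64(-0.06)), ('x', np.float64(504.2), np.float64(-0.75)), ('y', np.float64(-78.5), np.float64(-8.1)), ('y', np.float64(54.2), np.float64(-2.15))]
[604.4  50.3] [203.  205.5] [('x', np.float64(505.3), np.float64(2.18)), ('x', np.float64(703.8), np.float64(-1.36)), ('y', np.float64(-47.0), np.float64(-3.04)), ('y', np.float64(152.4), np.float64(0.39))]
```

View pics/t3.png

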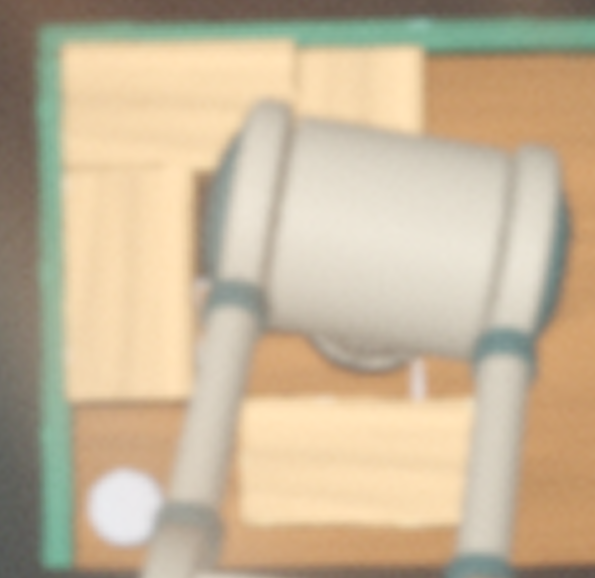

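The rectified view shows loose_far's far end (row 45) about 2 mm short of laid_a's (row 41), with the sides touching at column 296. I push its near end gently toward the stop.

>>> send_rows(series=[0, 0, 0, -0.02, 0, 0.2, 0, 0, 0, 0, -0.02, 0, 0.25, 0, 0, 0, 0, -0.02, 0, 0.28, 0, 0, 0, 0, -0.02, 0, 0.29, 0, 0, 0, 0, -0.02, 0, 0.29, 0])

```text
t: 8.22
position: [0.5317, -0.0156, 0.2102]
ee_rot: [3.141, -0.07, 0.012]
force: [0.1, 0.1, 0.2]
finger_gap: -0.0002
grip_force: 0.0
```

>>> send_rows(series=[0, 0, 0, 0.02, 0, 0.0014, 0, 0, 0, 0, 0.04, 0, 0.0028, 0, 0, 0, 0, 0.06, 0, 0.0042, 0, 0, 0, 0, 0.07, 0, 0.005, 0, 0, 0, 0, 0.075, 0, 0.005, 0])

```text
t: 8.85
position: [0.5464, -0.0154, 0.2095]
ee_rot: [3.142, -0.069, 0.012]
force: [0.8, -1.0, 0.0]
finger_gap: 0.0004
grip_force: 0.0
```

>>> send_rows(series=[0, 0, 0, 0.01, 0, 0.0007, 0, 0, 0, 0, 0.02, 0, 0.0014, 0, 0, 0, 0, 0.02, 0, 0.0014, 0])

```text
t: 9.22
position: [0.5502, -0.0153, 0.2095]
ee_rot: [3.142, -0.068, 0.012]
force: [-0.5, -0.2, 0.8]
finger_gap: 0.0002
grip_force: 0.3
```

>>> send_rows(series=[0, 0, 0, 0.01, 0, 0.0007, 0, 0, 0, 0, 0.015, 0, 0.001, 0, 0, 0, 0, 0.015, 0, 0.001, 0])

```text
t: 9.6
position: [0.5534, -0.0153, 0.2095]
ee_rot: [3.142, -0.069, 0.012]
force: [-1.0, -0.4, 0.3]
finger_gap: -0.0001
grip_force: 0.5
```

>>> send_rows(series=[0, 0, 0, 0.005, 0, 0.0003, 0, 0, 0, 0, 0.01, 0, 0.0007, 0, 0, 0, 0, 0.01, 0, 0.0007, 0])

```text
t: 9.98
position: [0.5551, -0.0153, 0.2095]
ee_rot: [3.142, -0.068, 0.012]
force: [-3.5, -0.1, 0.2]
finger_gap: 0.0001
grip_force: 1.2
```

>>> send_rows(series=[0, 0, 0, 0.005, 0, 0.0003, 0, 0, 0, 0, 0.01, 0, 0.0007, 0, 0, 0, 0, 0.01, 0, 0.0007, 0])

```text
t: 10.35
position: [0.5558, -0.0152, 0.2094]
ee_rot: [-3.142, -0.064, 0.012]
force: [-6.6, -0.7, 4.9]
finger_gap: 0.0002
grip_force: 3.5
```

>>> send_rows(series=[0, 0, 0, 0.005, 0, 0.0003, 0, 0, 0, 0, 0.008, 0, 0.0003, 0, 0, 0, 0, 0.008, 0, 0.0003, 0])

```text
t: 10.72
position: [0.5564, -0.0152, 0.2094]
ee_rot: [-3.141, -0.061, 0.013]
force: [-9.9, -2.0, 7.1]
finger_gap: 0.0001
grip_force: 4.8
```

>>> send_rows(series=[0, 0, 0, -0.05, 0, -0.003, 0, 0, 0, 0, -0.05, 0, -0.1, 0, 0, 0, 0, -0.05, 0, -0.3, 0, 0, -0.011, 0, -0.05, 0.1, -0.3, 0, 0, -0.011, 0, -0.05, 0.2, -0.3, 0, 0, -0.011, 0, -0.05, 0.2, -0.3, 0])

```text
t: 11.48
position: [0.5455, -0.0567, 0.2684]
ee_rot: [3.141, -0.001, 0.01]
force: [0.2, 0.3, -0.7]
finger_gap: -0.0001
grip_force: 0.0
```

```bash
python3 - <<'E'
from rig import *
from h import *
s=observe(); print(s["t"],s["position"],s["ee_rot"],s["force"],s["finger_gap"])
# tilt about world x by +0.07: target roll
A=R.from_euler('xyz',s["ee_rot"]); B=R.from_rotvec([.07,0,0])*R.from_euler('xyz',[np.pi,0,.012])
for tip in([.652,-.092,.10],[.652,-.092,.037]):
    p=np.array(tip)-B.apply([0,0,.173]); print(p,np.r_[(A.inv()*B).as_rotvec()/6.2832,A.inv().apply(p-s["position"])/.2].round(4))
E
```

```text
11.475 [ 0.54553204 -0.0566888   0.26841077] [ 3.14140589e+00 -1.42308322e-03  9.57732219e-03] [ 0.17537517  0.29390552 -0.67621734] -0.00011700790252225649
[ 0.652      -0.10410011  0.27257632] [ 1.120e-02 -1.000e-04 -4.000e-04  5.301e-01  2.421e-01 -2.000e-02]
[ 0.652      -0.10410011  0.20957632] [ 1.120e-02 -1.000e-04 -4.000e-04  5.296e-01  2.421e-01  2.950e-01]
```

>>> send_rows(series=[0.011, 0, 0, 0.2, 0.24, -0.02, 0, 0.011, 0, 0, 0.5, 0.24, -0.02, 0, 0.011, 0, 0, 0.53, 0.24, -0.02, 0, 0.011, 0, 0, 0.53, 0.24, 0.1, 0, 0.011, 0, 0, 0.53, 0.24, 0.22, 0, 0.011, 0, 0, 0.53, 0.24, 0.28, 0, 0.011, 0, 0, 0.53, 0.24, 0.295, 0, 0.011, 0, 0, 0.53, 0.24, 0.295, 0])

```text
t: 12.48
position: [0.6519, -0.102, 0.2103]
ee_rot: [-3.073, -0.001, 0.012]
force: [0.9, -0.4, -0.1]
finger_gap: 0.0002
grip_force: 0.0
```

>>> send_rows(series=[0, 0, 0, 0, -0.03, 0.002, 0, 0, 0, 0, 0, -0.06, 0.004, 0, 0, 0, 0, 0, -0.08, 0.0055, 0, 0, 0, 0, 0, -0.09, 0.006, 0, 0, 0, 0, 0, -0.09, 0.006, 0])

```text
t: 13.1
position: [0.6517, -0.0839, 0.2099]
ee_rot: [-3.073, -0.0, 0.012]
force: [0.3, -0.3, -0.2]
finger_gap: -0.0
grip_force: 0.0
```

>>> send_rows(series=[0, 0, 0, 0, -0.01, 0.0007, 0, 0, 0, 0, 0, -0.02, 0.0014, 0, 0, 0, 0, 0, -0.025, 0.0017, 0, 0, 0, 0, 0, -0.025, 0.0017, 0])

```text
t: 13.6
position: [0.6516, -0.079, 0.2098]
ee_rot: [-3.073, 0.0, 0.012]
force: [0.1, -0.9, -0.3]
finger_gap: 0.0003
grip_force: 0.0
```

>>> send_rows(series=[0, 0, 0, 0, -0.007, 0.0005, 0, 0, 0, 0, 0, -0.012, 0.0008, 0, 0, 0, 0, 0, -0.012, 0.0008, 0])

```text
t: 13.98
position: [0.6516, -0.0766, 0.2099]
ee_rot: [-3.073, -0.0, 0.012]
force: [-0.6, 0.2, -1.3]
finger_gap: 0.0
grip_force: 0.0
```

>>> send_rows(series=[0, 0, 0, 0, -0.006, 0.0004, 0, 0, 0, 0, 0, -0.01, 0.0007, 0, 0, 0, 0, 0, -0.01, 0.0007, 0])

```text
t: 14.35
position: [0.6515, -0.0746, 0.2098]
ee_rot: [-3.073, 0.0, 0.012]
force: [0.2, 1.2, 1.2]
finger_gap: -0.0002
grip_force: 0.0
```

>>> send_rows(series=[0, 0, 0, 0, -0.01, 0.0007, 0, 0, 0, 0, 0, -0.02, 0.0014, 0, 0, 0, 0, 0, -0.02, 0.0014, 0])

```text
t: 14.72
position: [0.6515, -0.0719, 0.2099]
ee_rot: [-3.076, -0.0, 0.013]
force: [-0.2, -5.1, 0.0]
finger_gap: -0.0001
grip_force: 2.8
```

>>> send_rows(series=[0, 0, 0, 0, -0.006, 0.0004, 0, 0, 0, 0, 0, -0.01, 0.0007, 0, 0, 0, 0, 0, -0.01, 0.0007, 0])

```text
t: 15.1
position: [0.6515, -0.0714, 0.21]
ee_rot: [-3.079, -0.0, 0.013]
force: [-1.3, -10.2, 0.8]
finger_gap: -0.0002
grip_force: 5.0
```

>>> send_rows(series=[0, 0, 0, 0, 0.05, -0.003, 0, 0, 0, 0, 0, 0.05, -0.1, 0, 0, 0, 0, 0, 0.05, -0.3, 0, 0, 0, 0, 0, 0.05, -0.33, 0.3, -0.011, 0, 0, -0.25, 0.05, -0.33, 0.6, -0.011, 0, 0, -0.5, 0, -0.33, 1, -0.011, 0, 0, -0.8, 0, -0.33, 1, -0.011, 0, 0, -0.9, 0, -0.33, 1])

```text
t: 16.1
position: [0.4673, -0.0742, 0.2746]
ee_rot: [-3.139, 0.005, 0.012]
force: [0.3, -0.1, -0.3]
finger_gap: 0.0853
grip_force: 0.0
```

```bash
python3 - <<'E'
from rig import *
from h import *
s=observe(); print(s["t"],s["position"],s["ee_rot"],s["force"],s["finger_gap"])
print(rel(s,[.467,.022,.27],1.57-.005))
c=read_camera("scene"); a=c["pixels"][165:275,175:325,::-1]
cv2.imwrite("pics/s4.png",cv2.resize(a,(750,550),interpolation=cv2.INTER_CUBIC))
E
```

```text
16.1 [ 0.46729214 -0.07416366  0.27457857] [-3.13938291  0.00508165  0.01170564] [ 0.25403167 -0.09531375 -0.32394672] 0.08532279318831584
[-9.000e-04  4.000e-04 -2.472e-01  4.300e-03 -4.808e-01  2.390e-02]
```

View pics/s4.png

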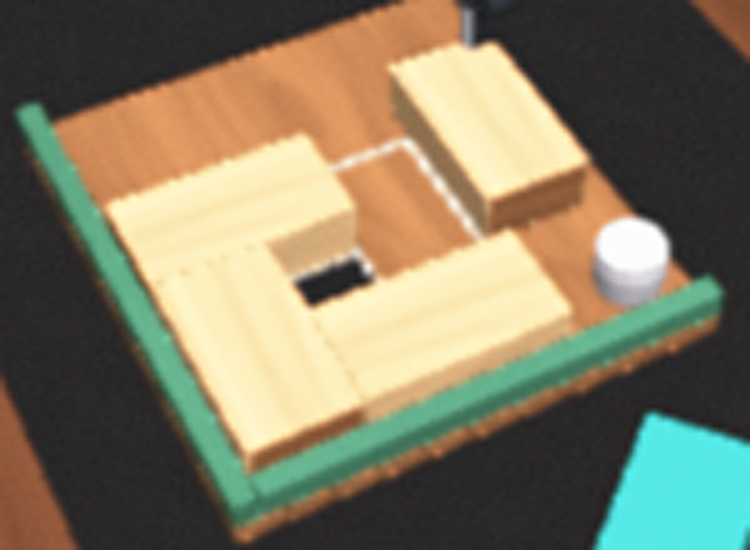

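The crop shows loose_far tight against laid_a (seam at (265,250)) and against the far stop. The hole is open at (335,280) and loose_near is at (485,130). Next I turn and move over loose_near.

>>> send_rows(series=[0, 0, -0.247, 0, -0.48, 0.02, 1, 0, 0, -0.247, 0, -0.48, 0.02, 1, 0, 0, -0.247, 0, -0.48, 0.02, 1, 0, 0, -0.247, 0, -0.48, 0.02, 1, 0, 0, -0.247, 0, -0.48, 0.02, 1, 0, 0, -0.247, 0, -0.48, 0.02, 1, 0, 0, -0.247, 0, -0.48, 0.02, 1, 0, 0, -0.247, 0, -0.48, 0.02, 1])

```text
t: 17.15
position: [0.4711, 0.0209, 0.2712]
ee_rot: [-3.141, -0.001, 1.518]
force: [-0.2, -0.5, -0.1]
finger_gap: 0.0858
grip_force: 0.0
```

```bash
python3 - <<'E'
from rig import *
from h import *
s=observe(); print(s["t"],s["position"],s["ee_rot"],s["force"],s["finger_gap"])
print(rel(s,[.467,.022,.2275],1.57-.005))
E
```

```text
17.15 [0.47105745 0.0209086  0.27119588] [-3.14140071e+00 -6.77454428e-04  1.51796924e+00] [-0.17541646 -0.47046515 -0.10166058] 0.08584244083498684
[-0.000e+00 -1.000e-04 -7.500e-03  4.200e-03 -2.050e-02  2.185e-01]
```

>>> send_rows(series=[0, 0, -0.0075, 0.005, -0.02, 0.1, 1, 0, 0, -0.0075, 0.005, -0.02, 0.18, 1, 0, 0, -0.0075, 0.005, -0.02, 0.215, 1, 0, 0, -0.0075, 0.005, -0.02, 0.215, 1])

```text
t: 17.65
position: [0.4667, 0.022, 0.2282]
ee_rot: [-3.141, -0.0, 1.559]
force: [0.6, -0.3, -0.3]
finger_gap: 0.0854
grip_force: 0.0
```

>>> send_rows(series=[0, 0, 0, 0, 0, 0.02, 1, 0, 0, 0, 0, 0, 0.04, 1, 0, 0, 0, 0, 0, 0.06, 1, 0, 0, 0, 0, 0, 0.08, 1, 0, 0, 0, 0, 0, 0.1, 1, 0, 0, 0, 0, 0, 0.1, 1])

```text
t: 18.4
position: [0.4663, 0.0219, 0.2083]
ee_rot: [-3.141, 0.0, 1.559]
force: [0.8, 0.0, 0.0]
finger_gap: 0.0853
grip_force: 0.0
```

>>> send_rows(series=[0, 0, 0, 0, 0, 0, 0.7, 0, 0, 0, 0, 0, 0, 0.7, 0, 0, 0, 0, 0, 0, 0.7, 0, 0, 0, 0, 0, 0, 0.7, 0, 0, 0, 0, 0, 0, 0.7], grip_force=25)

```text
t: 19.02
position: [0.4667, 0.0218, 0.2089]
ee_rot: [3.141, 0.0, 1.559]
force: [1.2, -0.7, 2.6]
finger_gap: 0.0719
grip_force: 29.6
```

>>> send_rows(series=[0, 0, -0.001, 0.01, 0.04, 0, 0.7, 0, 0, -0.002, 0.03, 0.1, 0, 0.7, 0, 0, -0.003, 0.055, 0.16, 0, 0.7, 0, 0, -0.0037, 0.08, 0.22, 0, 0.7, 0, 0, -0.0037, 0.1, 0.27, 0, 0.7, 0, 0, -0.0037, 0.115, 0.31, 0, 0.7, 0, 0, -0.0037, 0.124, 0.328, 0, 0.7, 0, 0, -0.0037, 0.124, 0.328, 0, 0.7])

```text
t: 20.02
position: [0.5319, 0.0458, 0.209]
ee_rot: [-3.14, 0.001, 1.582]
force: [-0.7, -1.3, 5.0]
finger_gap: 0.0718
grip_force: 29.9
```

>>> send_rows(series=[0, 0, 0, 0, 0.008, 0, 0.7, 0, 0, 0, 0, 0.015, 0, 0.7, 0, 0, 0, 0, 0.02, 0, 0.7, 0, 0, 0, 0, 0.02, 0, 0.7])

```text
t: 20.52
position: [0.5348, 0.0459, 0.209]
ee_rot: [-3.137, 0.0, 1.582]
force: [-4.3, -0.2, 8.9]
finger_gap: 0.0716
grip_force: 30.1
```

>>> send_rows(series=[0, 0, 0, 0.006, 0, 0, 0.7, 0, 0, 0, 0.012, 0, 0, 0.7, 0, 0, 0, 0.015, 0, 0, 0.7, 0, 0, 0, 0.015, 0, 0, 0.7])

```text
t: 21.02
position: [0.5361, 0.0486, 0.2089]
ee_rot: [-3.141, 0.001, 1.582]
force: [-2.8, -2.7, 4.8]
finger_gap: 0.0716
grip_force: 29.8
```

>>> send_rows(series=[0, 0, 0, 0.005, 0.005, 0, 0.7, 0, 0, 0, 0.01, 0.01, 0, 0.7, 0, 0, 0, 0.01, 0.01, 0, 0.7])

```text
t: 21.4
position: [0.5378, 0.0504, 0.209]
ee_rot: [-3.14, 0.002, 1.583]
force: [-3.5, -3.0, 7.1]
finger_gap: 0.0715
grip_force: 30.0
```

```bash
python3 - <<'E'
from rig import *
from h import *
s=observe(); print(s["t"],s["position"],s["ee_rot"],s["force"],s["finger_gap"])
c=read_camera("scene"); a=c["pixels"][165:275,175:325,::-1]
cv2.imwrite("pics/s5.png",cv2.resize(a,(750,550),interpolation=cv2.INTER_CUBIC))
E
```

```text
21.4 [0.5377565  0.05040077 0.20896049] [-3.13983281e+00  1.52574678e-03  1.58264913e+00] [-3.46933955 -2.9572454   7.05805742] 0.07152320588003988
```

View pics/s5.png

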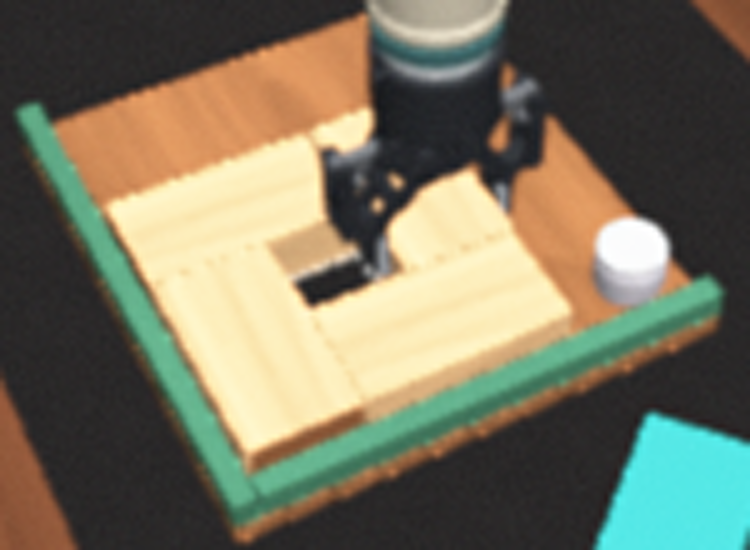

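The crop shows all four blanks nearly closed, with only a thin seam left to laid_b (500,240). I release and lift, then push the right end along +y.

>>> send_rows(series=[0, 0, 0, 0, 0, 0, 1, 0, 0, 0, 0, 0, 0, 1, 0, 0, 0, 0, 0, 0, 1, 0, 0, 0, 0, 0, -0.1, 1, 0, 0, 0, 0, 0, -0.3, 1, 0, 0, 0, 0, 0, -0.31, 1])

```text
t: 22.2
position: [0.5396, 0.0511, 0.2733]
ee_rot: [3.135, 0.0, 1.582]
force: [0.2, -0.4, 0.0]
finger_gap: 0.0854
grip_force: 0.0
```

>>> send_rows(series=[0, 0.006, 0, -0.25, 0, 0, 0, 0, 0.011, 0, -0.5, 0, 0, 0, 0, 0.011, 0, -0.72, 0, 0, 0, 0, 0.011, 0, -0.72, 0, 0, 0, 0, 0.011, 0, -0.72, 0, 0, 0])

```text
t: 22.82
position: [0.5395, -0.0927, 0.2698]
ee_rot: [-3.14, -0.07, 1.581]
force: [0.7, 0.4, -0.3]
finger_gap: 0.0002
grip_force: 0.0
```

```bash
python3 - <<'E'
from rig import *
from h import *
s=observe(); print(s["t"],s["position"],s["ee_rot"],s["force"],s["finger_gap"])
A=R.from_euler('xyz',s["ee_rot"]); print("tip",s["position"]+A.apply([0,0,.173]))
p=np.array([.540,-.083,.037])-A.apply([0,0,.173]); print(A.inv().apply(p-s["position"])/.2)
E
```

```text
22.825 [ 0.53950255 -0.09267156  0.26979362] [-3.1396795  -0.07036022  1.58147091] [ 0.7248414   0.38955561 -0.32463741] 0.000162069954603226
tip [ 0.53904177 -0.08051353  0.09722199]
[-0.0336206   0.00523115  0.29947789]
```

>>> send_rows(series=[0, 0, 0, -0.033, 0.005, 0.2, 0, 0, 0, 0, -0.033, 0.005, 0.26, 0, 0, 0, 0, -0.033, 0.005, 0.29, 0, 0, 0, 0, -0.033, 0.005, 0.3, 0, 0, 0, 0, -0.033, 0.005, 0.3, 0])

```text
t: 23.45
position: [0.5413, -0.0953, 0.2111]
ee_rot: [3.14, -0.069, 1.583]
force: [0.3, -0.3, -0.1]
finger_gap: 0.0001
grip_force: 0.0
```

>>> send_rows(series=[0, 0, 0, 0.03, 0, 0.002, 0, 0, 0, 0, 0.06, 0, 0.004, 0, 0, 0, 0, 0.08, 0, 0.0055, 0, 0, 0, 0, 0.08, 0, 0.0055, 0])

```text
t: 23.95
position: [0.5407, -0.079, 0.2105]
ee_rot: [3.142, -0.069, 1.583]
force: [0.1, -0.7, 0.1]
finger_gap: -0.0
grip_force: 0.0
```

>>> send_rows(series=[0, 0, 0, 0.01, 0, 0.0007, 0, 0, 0, 0, 0.02, 0, 0.0014, 0, 0, 0, 0, 0.02, 0, 0.0014, 0])

```text
t: 24.32
position: [0.5407, -0.0753, 0.2103]
ee_rot: [-3.142, -0.069, 1.582]
force: [0.3, -0.9, 0.3]
finger_gap: -0.0
grip_force: 0.0
```

>>> send_rows(series=[0, 0, 0, 0.006, 0, 0.0004, 0, 0, 0, 0, 0.01, 0, 0.0007, 0, 0, 0, 0, 0.01, 0, 0.0007, 0])

```text
t: 24.7
position: [0.5407, -0.0734, 0.2104]
ee_rot: [3.142, -0.069, 1.582]
force: [0.3, -0.3, 0.3]
finger_gap: 0.0002
grip_force: 0.0
```

>>> send_rows(series=[0, 0, 0, 0.006, 0, 0.0004, 0, 0, 0, 0, 0.01, 0, 0.0007, 0, 0, 0, 0, 0.01, 0, 0.0007, 0])

```text
t: 25.08
position: [0.5407, -0.0718, 0.2105]
ee_rot: [3.141, -0.068, 1.583]
force: [-0.8, -3.8, 0.4]
finger_gap: 0.0001
grip_force: 1.7
```

>>> send_rows(series=[0, 0, 0, 0.006, 0, 0.0004, 0, 0, 0, 0, 0.01, 0, 0.0007, 0, 0, 0, 0, 0.01, 0, 0.0007, 0])

```text
t: 25.45
position: [0.5407, -0.0711, 0.2105]
ee_rot: [3.141, -0.064, 1.584]
force: [-1.5, -10.0, 0.1]
finger_gap: 0.0001
grip_force: 4.5
```

>>> send_rows(series=[0, 0, 0, -0.05, 0, -0.003, 0, 0, 0, 0, -0.05, 0, -0.15, 0, 0, 0, 0, -0.05, 0, -0.3, 0, -0.005, -0.011, 0, -0.05, -0.2, -0.3, 0, -0.011, -0.011, 0, 0.1, -0.4, -0.3, 0, -0.011, -0.011, 0, 0.3, -0.4, -0.3, 0, -0.011, -0.011, 0, 0.3, -0.4, -0.3, 0])

```text
t: 26.32
position: [0.4592, -0.0127, 0.2747]
ee_rot: [3.072, -0.002, 1.582]
force: [0.2, -0.6, 0.4]
finger_gap: -0.0002
grip_force: 0.0
```

```bash
python3 - <<'E'
from rig import *
from h import *
s=observe(); print(s["t"],s["position"],s["ee_rot"],s["force"],s["finger_gap"])
A=R.from_euler('xyz',s["ee_rot"]); print("tip",s["position"]+A.apply([0,0,.173]))
B=R.from_rotvec([0,-.07,0])*R.from_euler('xyz',[np.pi,0,1.582])
p=np.array([.472,-.004,.037])-B.apply([0,0,.173]); print(np.r_[(A.inv()*B).as_rotvec()/6.2832,A.inv().apply(p-s["position"])/.2].round(4))
E
```

```text
26.325 [ 0.45917814 -0.01272385  0.27474449] [ 3.07220246e+00 -1.66946405e-03  1.58209481e+00] [ 0.15942265 -0.61996381  0.39718443] -0.0002317580459597102
tip [ 0.47116899 -0.01230022  0.10216106]
[-1.000e-04 -4.000e-04 -0.000e+00  4.300e-02 -1.850e-02  3.254e-01]
```

>>> send_rows(series=[0, 0, 0, 0.043, -0.02, 0.2, 0, 0, 0, 0, 0.043, -0.02, 0.28, 0, 0, 0, 0, 0.043, -0.02, 0.315, 0, 0, 0, 0, 0.043, -0.02, 0.325, 0, 0, 0, 0, 0.043, -0.02, 0.325, 0])

```text
t: 26.95
position: [0.461, -0.0063, 0.2097]
ee_rot: [3.071, 0.0, 1.579]
force: [0.6, 0.4, -0.1]
finger_gap: -0.0001
grip_force: 0.0
```

>>> send_rows(series=[0, 0, 0, 0, 0.03, 0.002, 0, 0, 0, 0, 0, 0.06, 0.004, 0, 0, 0, 0, 0, 0.08, 0.0055, 0, 0, 0, 0, 0, 0.08, 0.0055, 0])

```text
t: 27.45
position: [0.4769, -0.0059, 0.2093]
ee_rot: [3.072, 0.0, 1.58]
force: [-0.4, -0.3, -0.1]
finger_gap: 0.0
grip_force: 0.0
```

>>> send_rows(series=[0, 0, 0, 0, 0.01, 0.0007, 0, 0, 0, 0, 0, 0.015, 0.001, 0, 0, 0, 0, 0, 0.015, 0.001, 0])

```text
t: 27.82
position: [0.4789, -0.0058, 0.2091]
ee_rot: [3.074, 0.0, 1.58]
force: [-2.0, -1.0, 0.9]
finger_gap: -0.0001
grip_force: 1.0
```

>>> send_rows(series=[0, 0, 0, 0, 0.006, 0.0004, 0, 0, 0, 0, 0, 0.01, 0.0007, 0, 0, 0, 0, 0, 0.01, 0.0007, 0])

```text
t: 28.2
position: [0.481, -0.0057, 0.2091]
ee_rot: [3.074, -0.0, 1.58]
force: [-4.1, 1.3, 0.9]
finger_gap: -0.0001
grip_force: 1.8
```

>>> send_rows(series=[0, 0, 0, 0, 0.006, 0.0004, 0, 0, 0, 0, 0, 0.01, 0.0007, 0, 0, 0, 0, 0, 0.01, 0.0007, 0])

```text
t: 28.58
position: [0.4817, -0.0056, 0.209]
ee_rot: [3.078, -0.0, 1.58]
force: [-8.1, -0.3, 6.0]
finger_gap: -0.0
grip_force: 3.9
```

>>> send_rows(series=[0, 0, 0, 0, 0.005, 0.0003, 0, 0, 0, 0, 0, 0.005, 0.0003, 0])

```text
t: 28.82
position: [0.4821, -0.0055, 0.2089]
ee_rot: [3.08, -0.001, 1.581]
force: [-8.9, -0.3, 6.9]
finger_gap: -0.0003
grip_force: 4.8
```

>>> send_rows(series=[0, 0, 0, 0, -0.06, -0.003, 0, 0, 0, 0, 0, -0.06, -0.15, 0, 0, 0, 0, 0, -0.06, -0.35, 0, 0.011, 0, 0, -0.3, -0.1, -0.5, 0, 0.011, 0, 0, -0.6, -0.2, -0.5, 0, 0.011, 0, 0, -0.9, -0.3, -0.5, 0, 0.011, 0, 0, -0.98, -0.6, -0.5, 0, 0.011, 0, 0, -0.98, -0.6, -0.5, 0])

```text
t: 29.82
position: [0.3569, -0.204, 0.3004]
ee_rot: [-3.141, 0.0, 1.575]
force: [0.2, 0.6, 0.1]
finger_gap: 0.0001
grip_force: 0.0
```

```bash
python3 - <<'E'
from rig import *
from h import *
s=observe(); print(s["t"],s["position"],s["ee_rot"],s["force"],s["finger_gap"])
c=read_camera("scene"); a=c["pixels"][165:275,175:325,::-1]
t=read_camera("top"); b=rect(t,.072,.42,.73,-.11,.19,1)
b=cv2.resize(b[:,:,::-1],(387,400),interpolation=cv2.INTER_CUBIC)
cv2.imwrite("pics/f.png",np.hstack([cv2.resize(a,(410,400),interpolation=cv2.INTER_CUBIC),b]))
for w in blanks(t)[0]: print(*sides(w))
P=cloud(t)
for u,v in((219,221),): print("tin",P[v,u])
E
```

```text
29.825 [ 0.35689113 -0.20397609  0.30044239] [-3.14075848e+00  1.25251840e-04  1.57457645e+00] [0.17882452 0.5609454  0.12479156] 5.792267344365709e-05
[605.   51.1] [204.4 204.5] [('x', np.float64(503.6), np.float64(0.3)), ('x', np.float64(705.5), np.float64(1.36)), ('y', np.float64(-50.7), np.float64(0.73)), ('y', np.float64(152.4), np.float64(0.38))]
tin [0.44260714 0.11807302 0.06118123]
```

View pics/f.png

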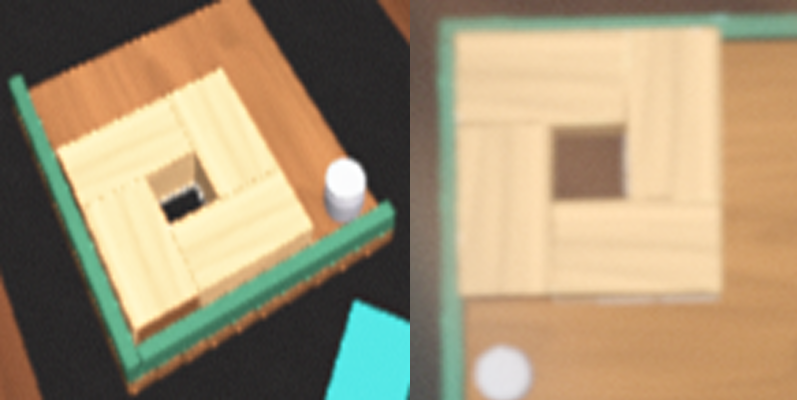

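Both views show a tight square pinwheel: hole at (590,160), tin undisturbed at (503,372). The outline measures 204.4 x 204.5 mm against an ideal 204. I hand it in.

```bash
python3 -c "
from rig import *
print(job_done())"
```

```text
the job is handed in; nothing more can be done
None
```

The job is handed in: both loose blanks were slid into their outlines, closing a square pinwheel snug against both green stops, measured from above at 204.4 x 204.5 mm (ideal 204), with the tin still in place, in about 30 s of the 67 s allowed.

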